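# Clamp and test DIN-rail modules in the test fixture

### The arm

A 6-joint arm with a two-finger parallel gripper is mounted at the origin on the work surface. World frame = base frame: x ahead of the robot, y to its left, z up, the work surface at z = 0. Lengths are in mm, angles in rad, forces in N, time in s.
With the tool pointing down it reaches from about 325 to 850 mm from the base axis. Payload 4.4 kg.
Tool frame: the origin (TCP) lies midway between the tips of the shut fingers; the grasp point (between the pads) lies 19 mm behind it (hold_point_z is the distance from the TCP to the grasp point, in mm); z points along the fingers, y is the line along which they close (so a half turn about z gives the same grasp; the last joint's range is limited). The gripper opens to 94 mm and grips with 3 to 60 N. Pads are 16 mm wide; open, the fingers measure 119 mm over their backs; the gripper's body (75 mm by 177 mm) begins 78 mm behind the grasp point.
Start: joints at [-1.323, 0.207, 1.542, -0, 1.393, -0.15], TCP at [223.268, -529.885, 205.447] pointing down, gripper open.
Joint ranges: [-2.73, 2.73], [-0.86, 2.22], [0.23, 2.46], [-1.11, 4.25], [0.08, 2.63], [-2.82, 2.82]. Speed limits (rad/s): [2.79, 2.79, 3.14, 3.14, 3.14, 3.14].

### API

Orientations are given as a rotation vector (axis times angle).
In Python, from workcell import * gives the robot as it stands. Calls block until the motion is done:
- movep(position, orientation): joint-space move of the TCP to a pose.
- movel(position, ori=None, vel=150, stop_force=None): straight line of the TCP; ori=None keeps the orientation; vel is the mean speed in mm/s. With stop_force (N) it stops when the force on the tool has changed by that much, and returns True; else False.
- goto_joints(angles): joint-space move.
- command_gripper(opening, grasp_force=None): finger opening in mm; grasp_force is the grip in N (None keeps the last); returns when the fingers have stopped.
- pause(seconds).
- solve_ik(position, orientation): joint angles nearest the present ones, or None.
- get_state(): the state.
- read_camera(name): name is "side" or "top" or "wrist"; returns a dict with "img" (400x640x3 uint8, blue, green, red), "fx", "fy", "cx", "cy" (pixels), "position" and "attitude" of the camera in the world. Camera axes: x right, y up, looking along -z (the intrinsics and any distortion apply to the point x, -y, -z); pixel columns grow to the right and rows downward; lengths in mm; the calibration is good to about 2 mm. A picture is of the moment at which its call begins. There is no depth.
A pose or a line that the arm cannot do raises PlanningError and nothing moves.
- hand_in(): hands the job in; it is judged then, once.
Trained networks look in a picture, given as the dict that the camera call returned (one of the last four; its "shot" number tells which), for a name from the list of things; names that differ only in an ending like _2 or _b are one class to them, and where a whole thing is asked for, a point or a joint stands for the part that bears it (a point fixed in the world has none). Each returns a list of dicts, best first, with "p" (0 to 1); they miss things now and then, are a little off and sometimes report something else, mostly with a low value. They report only what shows in the picture. A call takes as long as a camera call. They do not tell look-alikes from the thing itself.
- find_in(query, picture): "rect" ([centre column, centre row, width, height] in pixels, round what is visible of it).
- pinpoint(query, picture): "uv" ([column, row] in pixels: a listed point, or the origin of a listed thing).
The state is a dict: "t": time; "qpos": joint angles; "qd": joint speeds; "effort": joint torques, N m; "tcp_pos": TCP position; "tool_rot": TCP orientation; "force": force on the tool from outside, world axes, zero at the start; "ft_torque": the same for the moment, N m; "finger_gap": finger opening in mm; "grasp_force": force on a finger pad.
Only numpy, scipy, OpenCV 4.12 (cv2) and the standard library are available. Lean on these libraries where they do the work, as an engineer would, in place of code of your own. Each camera call takes 0.05 s, during which the arm holds its last target. There are 200 camera calls.

### The job

Load every module waiting on the bench into the test fixture, each flat and square in a pocket of its own. Swing the toggle clamp over centre so that it locks and its plungers hold the modules down, and only then start the test with a full press of the green button. Swing the clamp fully back open and stand all the modules upright on the floor of the yellow tray, leaving the other things on the bench where they are.

Things in the scene. Friction and masses are not known exactly. Their poses are not given: they have to be found in the camera images.
- module_A: Loose grey-white DIN-rail module with green terminals, about 0.18 kg, standing on its back; may be absent. 53 mm wide (own x), 90 long (own y), 60 high (z up); origin: centre of the underside. Above 41.5 mm only a nose 45 mm long (y), full width, rises in the middle: grip it across the 45 mm, fingers over the shoulders. Groove 38 x 8 mm along x in its back. Symmetric end for end.
- module_B: Loose grey-white DIN-rail module with green terminals, about 0.18 kg, standing on its back; may be absent. 53 mm wide (own x), 90 long (own y), 60 high (z up); origin: centre of the underside. Above 41.5 mm only a nose 45 mm long (y), full width, rises in the middle: grip it across the 45 mm, fingers over the shoulders. Groove 38 x 8 mm along x in its back. Symmetric end for end.
- module_C: Loose grey-white DIN-rail module with green terminals, about 0.18 kg, standing on its back; may be absent. 53 mm wide (own x), 90 long (own y), 60 high (z up); origin: centre of the underside. Above 41.5 mm only a nose 45 mm long (y), full width, rises in the middle: grip it across the 45 mm, fingers over the shoulders. Groove 38 x 8 mm along x in its back. Symmetric end for end.
- fixture: Test fixture, fixed: aluminium base plate 220 mm (x) by 215 mm (y from -125 to +90), 12 mm thick. A black nest of three pockets, a row along x at y = -60 mm; toggle clamp on a grey riser 60 x 78 mm, 50 mm high, at y = 8 to 87 mm, its cheeks 24 mm wide up to 102 mm. Origin on the bench surface, z up.
- pocket0 (a point): Centre of the floor of pocket 0, at (-65, -60, 12) mm in the fixture, axes as the fixture's. Pocket 57 (x) by 94 mm (y): 2 mm play all round a module set with its length along y. Walls 8 mm thick, 12 high, the top 4 mm sloping at 45 degrees as lead-in. A 35 mm wide, 6 mm high rail along x fits the module's groove. A seated module's origin is here.
- pocket1 (a point): Centre of the floor of pocket 1, at (0, -60, 12) mm in the fixture, axes as the fixture's. Pocket 57 (x) by 94 mm (y): 2 mm play all round a module set with its length along y. Walls 8 mm thick, 12 high, the top 4 mm sloping at 45 degrees as lead-in. A 35 mm wide, 6 mm high rail along x fits the module's groove. A seated module's origin is here.
- pocket2 (a point): Centre of the floor of pocket 2, at (65, -60, 12) mm in the fixture, axes as the fixture's. Pocket 57 (x) by 94 mm (y): 2 mm play all round a module set with its length along y. Walls 8 mm thick, 12 high, the top 4 mm sloping at 45 degrees as lead-in. A 35 mm wide, 6 mm high rail along x fits the module's groove. A seated module's origin is here.
- clamp_handle (a joint): Fold of the toggle, rad: 0 fully open, 2.49 dead centre, 2.61 locked on its stop; let go, it stays locked or open; short of dead centre it does not hold. Hinges along the fixture's x. Grip centre (y, z) mm in the fixture at 0: (192, 100); 0.35: (188, 122); 0.7: (176, 154); 1.05: (156, 185); 1.4: (127, 210); 1.75: (94, 227); 2.1: (63, 235); 2.45: (40, 238); 2.61: (33, 238).
- clamp_grip (a point): Centre of the red grip of the clamp handle, 18 mm round; red runs from 55 mm below to 17 mm beyond this point. Moves in the fixture's plane x = 0 (see clamp_handle). The handle leans back and up away from the pockets when open, stands upright, its top 255 mm above the bench, when locked; pinched along x from above, it turns between the fingers. Takes under 15 N.
- clamp_arm: Steel holding arm; origin on its pivot, (y, z) = (45, 92) mm in the fixture. Locked it lies level towards -y, its 176 mm cross bar 105 mm out over the pocket row with three sprung plungers (18 mm black rubber tips), one over each pocket, pressed in 1.5 to 3 mm by seated modules (3 to 5 N each). Open it stands up leaning 8 degrees back from the row, its top 210 mm above the bench.
- start_button (a joint): Travel in m of the green button on the tester: 0 up, 0.006 fully down at about 5 N, springs back; a press is full from 0.0045.
- start_button_top (a point): Centre of the top face of the green button, 28 mm across, pressed straight down.
- tester: Grey tester box with three lamps, 90 x 90 x 45 mm, fixed; origin at the centre of its underside. The button in its black housing is on top, 18 mm towards own -x of the middle.
- tray: Yellow open tray for tested modules, fixed: 214 mm (own x) by 118 (own y) by 24 mm high, walls and floor 4 mm, inside 206 x 110 mm: room for three modules side by side, lengths along the tray's y. Origin at the centre of its underside.
- screwdriver: Yellow-handled screwdriver lying on the bench, not part of the job.
- carton: Small open cardboard carton of screws, 110 x 80 x 50 mm, not part of the job; origin at the centre of its underside.
- terminal_strip: 150 mm piece of steel rail with a row of green and grey terminals, 44 mm wide, 42 mm high, not part of the job; origin at the centre of its underside.
Not all that is in view belongs to the job. Leave any red look-alike of the tester alone.

How it is judged:
By the outcome, as a careful person would: the job done as asked, in the order asked, and still so for the second after the job is handed in, with the robot touching nothing.
Of module_A, module_B, module_C only 2 to 3 are there at a start; the rules pass over those that are not, and their reading is None.
At some moment in a run one of module_A, module_B, module_C may be knocked a few centimetres aside while the robot is not near it.
It also fails if it takes over 210 s, if anything falls off the work surface, if the arm or the gripper's body presses on something with over 40 N, if the wrist force passes 120 N, or if a joint passes its speed limit or range.

## Working session

There is one attempt and no reset: what is moved stays moved. The work goes in short steps, each a Python script; the robot and the scene stay as the last script left them, time stands still between calls to the robot, and variables do not carry over. Pictures are saved under pics/ and viewed, at most 16 in all, crops included, and the job is handed in when it is done.

```bash
ls; mkdir -p pics; cat > h.py <<'E'
from workcell import *
import numpy as np, cv2
from scipy.spatial.transform import Rotation as R
E
python3 - <<'E'
from h import *
names=["module_A","fixture","pocket0","pocket1","pocket2","clamp_grip","start_button_top","tester","tray","screwdriver","carton","terminal_strip"]
for c in ["top","side"]:
    d=read_camera(c); cv2.imwrite(f"pics/{c}0.png",d["img"])
    print(c,[d[k] for k in("fx","fy","cx","cy","position","attitude")],[k for k in d])
    for n in names:
        print(n,[(np.round(x["uv"]).tolist(),round(x["p"],2)) for x in pinpoint(n,d)][:5])
print(get_state())
E
```

```text
pics
top [401.1327324693411, 401.1327324693411, 326.84771739111943, 200.70169748524387, array([ 370.06361901,    9.92328962, 1295.75032196]), array([ 0.10940171, -0.1279781 , -1.53753721])] ['img', 'fx', 'fy', 'cx', 'cy', 'position', 'attitude', 'shot']
module_A [([448.0, 224.0], 0.66)]
fixture [([341.0, 208.0], 0.75)]
pocket0 [([366.0, 192.0], 0.93), ([354.0, 229.0], 0.85), ([354.0, 208.0], 0.76), ([228.0, 235.0], 0.21)]
pocket1 [([366.0, 192.0], 0.93), ([354.0, 229.0], 0.85), ([354.0, 208.0], 0.76), ([228.0, 235.0], 0.21)]
pocket2 [([366.0, 192.0], 0.93), ([354.0, 229.0], 0.85), ([354.0, 208.0], 0.76), ([228.0, 235.0], 0.21)]
clamp_grip [([278.0, 186.0], 0.54)]
start_button_top [([254.0, 186.0], 0.51), ([260.0, 135.0], 0.48)]
tester [([256.0, 180.0], 0.89)]
tray [([227.0, 237.0], 0.7)]
screwdriver [([298.0, 144.0], 0.54), ([449.0, 227.0], 0.26)]
carton [([368.0, 143.0], 0.85)]
terminal_strip [([201.0, 173.0], 0.62)]
side [408.20369764333606, 408.20369764333606, 321.6070561555757, 198.77003227446937, array([ 518.42657531, -870.66957144,  659.26442593]), array([ 1.00045624, -0.021485
[... 685 characters left out ...]
2)]
{'t': 1.3, 'qpos': array([-1.32251148e+00,  2.06604755e-01,  1.54149885e+00, -9.69361267e-06,
        1.39354000e+00, -1.50488028e-01]), 'qd': array([-1.07158155e-03, -3.66867087e-04,  4.97162244e-05, -1.20664881e-03,
        4.68496238e-04,  4.62070422e-04]), 'effort': array([-1.16953099e-03, -3.70889962e+01, -2.81759602e+01,  6.97451876e-02,
        2.75106705e-02, -1.07531187e-05]), 'tcp_pos': array([ 223.25538652, -529.87572975,  205.44451612]), 'tool_rot': array([-3.07930237e+00, -6.22241497e-01,  1.88815899e-05]), 'force': array([-0.72868504,  0.19068929,  0.43009911]), 'ft_torque': array([-0.01623828, -0.0426444 , -0.01230857]), 'grasp_force': 0.0, 'finger_gap': 94.15239115934304}
```

```bash
python3 - <<'E'
import cv2
a=cv2.imread("pics/top0.png"); b=cv2.imread("pics/side0.png")
cv2.imwrite("pics/a1.png",cv2.resize(a[80:330,150:530],None,fx=2.1,fy=2.1,interpolation=cv2.INTER_CUBIC))
cv2.imwrite("pics/b1.png",cv2.resize(b[130:400,180:500],None,fx=2.2,fy=2.2,interpolation=cv2.INTER_CUBIC))
E
```

```text
(no output)
```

View pics/a1.png

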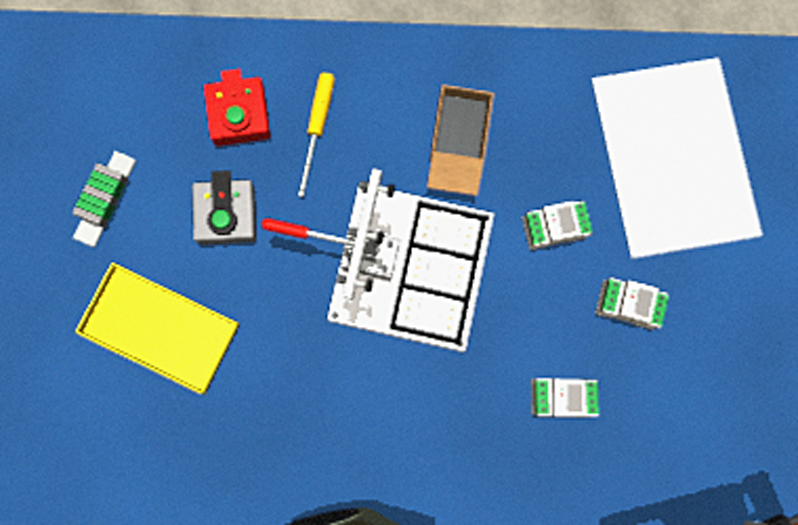

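View pics/b1.png

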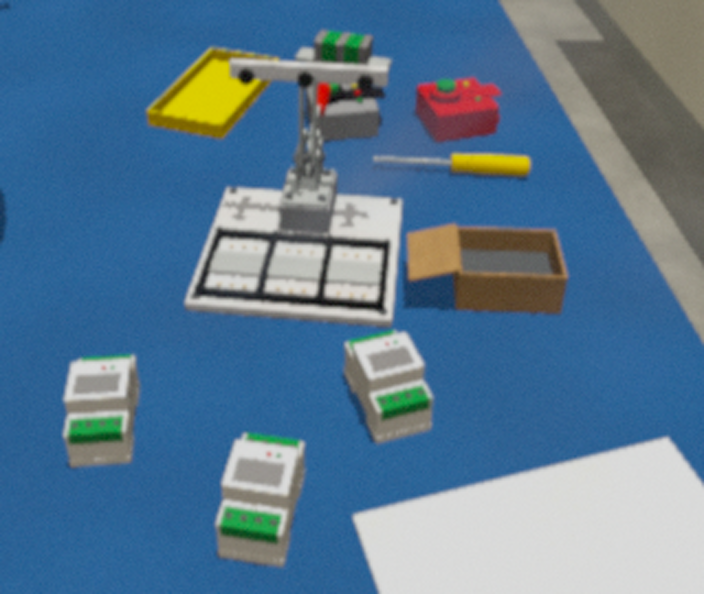

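The top view shows three modules at crop px (558,224), (632,303) and (566,398). The fixture is near (410,270), the grey tester at (223,212) with its green button at (222,220), and the tray at (158,328). A black thing stands over the tester, and there is a red look-alike at (236,110).

```bash
cat >> h.py <<'E'
def rays(d,uv):
    uv=np.atleast_2d(np.array(uv,float))
    v=np.c_[(uv[:,0]-d["cx"])/d["fx"],-(uv[:,1]-d["cy"])/d["fy"],-np.ones(len(uv))]
    return R.from_rotvec(d["attitude"]).apply(v)
def toplane(d,uv,z):
    r=rays(d,uv); p=np.array(d["position"]); return p+r*((z-p[2])/r[:,2:3])
def topix(d,P):
    q=R.from_rotvec(d["attitude"]).inv().apply(np.atleast_2d(P)-d["position"])
    return np.c_[d["cx"]-d["fx"]*q[:,0]/q[:,2],d["cy"]+d["fy"]*q[:,1]/q[:,2]]
def tri(ds,uvs):
    A=np.zeros((3,3));b=np.zeros(3)
    for d,u in zip(ds,uvs):
        r=rays(d,u)[0];r/=np.linalg.norm(r);M=np.eye(3)-np.outer(r,r);A+=M;b+=M@d["position"]
    return np.linalg.solve(A,b)
def down(yaw):  # tool pointing down, tool y (closing line) along world angle yaw
    y=np.array([np.cos(yaw),np.sin(yaw),0]);z=np.array([0,0,-1.])
    return R.from_matrix(np.c_[np.cross(y,z),y,z]).as_rotvec()
def yawof(a): # of two half-turn equivalents, the one with smaller last joint
    return a
E
python3 - <<'E'
from h import *
d=read_camera("top")
T=lambda pts,z:np.round(toplane(d,np.array(pts,float)/2.1+[150,80],z)[:,:2]).tolist()
print("mod",T([(570,219),(634,303),(572,397)],60))
print("lcd",T([(568,217),(643,304),(575,398)],60))
print("pockets corners",T([(419,202),(488,215),(463,342),(392,325)],24), )
print("fixture corners",T([(493,212),(465,350),(329,320)],12))
print("grip?",T([(285,227)],100))
print("button",T([(222,219)],60),"red",T([(236,116)],60),"tester",T([(192,182),(253,180),(256,241),(195,245)],45))
print("tray",T([(113,264),(238,322),(205,393),(78,331)],24))
# wrist camera relation
w=read_camera("wrist");s=get_state()
Rt=R.from_rotvec(s["tool_rot"]);Rc=R.from_rotvec(w["attitude"])
print("cam in tool",Rt.inv().apply(w["position"]-s["tcp_pos"]),(Rt.inv()*Rc).as_matrix().round(3),w["fx"],w["cx"],w["cy"])
E
```

```text
mod [[621.0, -298.0], [497.0, -392.0], [358.0, -299.0]]
lcd [[624.0, -295.0], [496.0, -405.0], [356.0, -304.0]]
pockets corners [[647.0, -74.0], [630.0, -180.0], [434.0, -144.0], [457.0, -37.0]]
fixture corners [[638.0, -190.0], [423.0, -149.0], [462.0, 59.0]]
grip? [[588.0, 124.0]]
button [[604.0, 222.0]] red [[764.0, 210.0]] tester [[663.0, 273.0], [669.0, 181.0], [575.0, 172.0], [566.0, 263.0]]
tray [[536.0, 389.0], [454.0, 195.0], [347.0, 239.0], [434.0, 434.0]]
cam in tool [  71.18443495    0.66992542 -178.75128396] [[ 0.     0.969  0.247]
 [ 1.    -0.    -0.   ]
 [-0.     0.247 -0.969]] 293.2947258765626 317.9309290953825 198.10469383866948
```

```bash
python3 - <<'E'
from h import *
for yaw in (1.4,-1.74):
    for p in ((358,-299,160),(621,-298,160),(540,-60,200),(604,222,150),(443,314,150)):
        q=solve_ik(p,down(yaw)); print(yaw,p,None if q is None else np.round(q,2))
def look(xy,z,yaw,n):
    movep([xy[0],xy[1],z],down(yaw)); d=read_camera("wrist"); cv2.imwrite(f"pics/{n}.png",d["img"]); np.save(f"pics/{n}.npy",{k:v for k,v in d.items() if k!="img"},allow_pickle=True); return d
d=look((358,-299),170,-1.57,"m1"); print([(np.round(x["uv"],1),x["p"]) for x in pinpoint("module_A",d)])
d=look((500,-290),330,-1.75,"w1"); print([(toplane(d,x["uv"],0)[0].round(1),x["p"]) for x in pinpoint("module_A",d)]); 
d=look((545,-60),340,-1.75,"w2"); print([(toplane(d,x["uv"],12)[0].round(1),x["p"]) for x in pinpoint("pocket1",d)],[toplane(d,x["uv"],0)[0].round(1) for x in pinpoint("fixture",d)])
print("grip",[(x["uv"],x["p"]) for x in pinpoint("clamp_grip",d)])
d=look((520,240),340,-1.75,"w3"); print([(toplane(d,x["uv"],0)[0].round(1),x["p"]) for x in pinpoint("tray",d)],[(toplane(d,x["uv"],0)[0].round(1),x["p"]) for x in pinpoint("tester",d)],[toplane(d,x["uv"],60)[0].round(1) for x in pinpoint("start_button_top",d)])
print(get_state()["t"])
a=[cv2.imread(f"pics/{n}.png") for n in("m1","w1","w2","w3")]
cv2.imwrite("pics/g1.png",cv2.resize(np.vstack([np.hstack(a[:2]),np.hstack(a[2:])]),(800,500),interpolation=cv2.INTER_AREA))
E
```

```text
1.4 (358, -299, 160) [-0.88  0.02  1.85 -0.    1.27 -2.28]
1.4 (621, -298, 160) [-0.57  0.48  1.28 -0.    1.39 -1.97]
1.4 (540, -60, 200) [-0.27  0.14  1.63 -0.    1.37 -1.67]
1.4 (604, 222, 150) [ 0.22  0.4   1.42  0.    1.33 -1.18]
1.4 (443, 314, 150) [ 0.46  0.19  1.68  0.    1.27 -0.94]
-1.74 (358, -299, 160) [-0.88  0.02  1.85 -0.    1.27  0.86]
-1.74 (621, -298, 160) [-0.57  0.48  1.28 -0.    1.39  1.17]
-1.74 (540, -60, 200) [-0.27  0.14  1.63 -0.    1.37  1.47]
-1.74 (604, 222, 150) [ 0.22  0.4   1.42 -0.    1.33  1.96]
-1.74 (443, 314, 150) [ 0.46  0.19  1.68 -0.    1.27  2.2 ]
[(array([407.8,  62. ]), 0.88)]
[(array([ 499.3, -406.8,    0. ]), 0.91)]
[(array([ 600.6, -116.7,   12. ]), 0.8), (array([ 535.3, -101.7,   12. ]), 0.72), (array([474.6, -89.2,  12. ]), 0.58), (array([556.4, -41.8,  12. ]), 0.39)] [array([552.7, -39. ,   0. ])]
grip [([170.8, 168.7], 0.95), ([40.6, 161.9], 0.53)]
[(array([445.8, 318.3,   0. ]), 0.78)] [(array([619.8, 224.5,   0. ]), 0.68), (array([746.9,  92.5,   0. ]), 0.33)] [array([603.2, 225.6,  60. ]), array([ 612.3, -229.2,   60. ])]
6.0
```

View pics/g1.png

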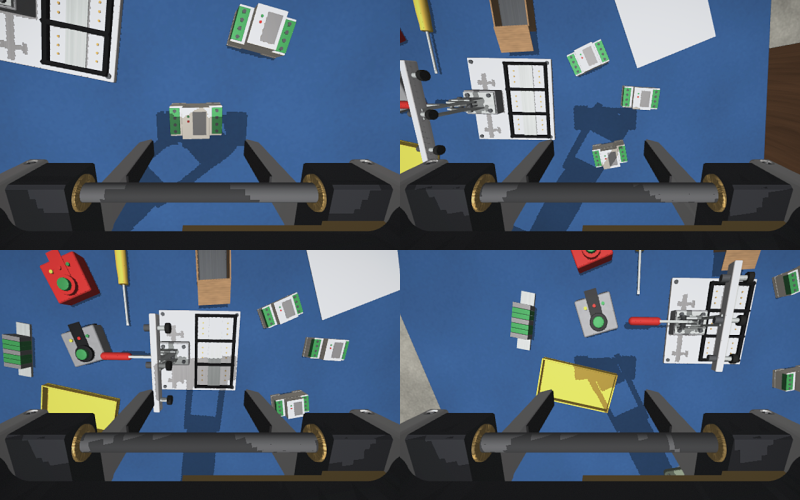

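The wrist shots show the modules, fixture, tester and tray clear of each other. I'll zoom in to read the corners.

```bash
python3 - <<'E'
import cv2
a=cv2.imread("pics/w2.png");b=cv2.imread("pics/w3.png")
cv2.imwrite("pics/c2.png",cv2.resize(a[85:235,220:395],None,fx=4,fy=4,interpolation=cv2.INTER_CUBIC))
cv2.imwrite("pics/c3.png",cv2.resize(b[50:270,170:390],None,fx=2.7,fy=2.7,interpolation=cv2.INTER_CUBIC))
E
```

```text
(no output)
```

View pics/c2.png

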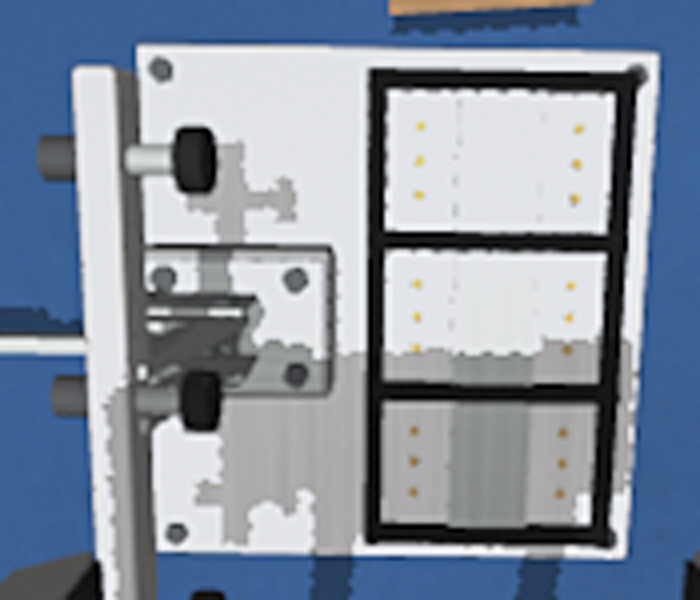

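View pics/c3.png

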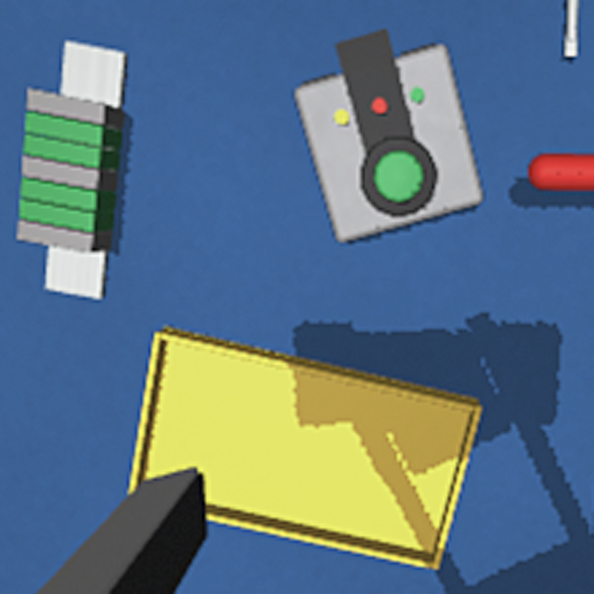

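```bash
python3 - <<'E'
from h import *
from scipy.optimize import least_squares
L=lambda n:np.load(f"pics/{n}.npy",allow_pickle=True).item()
w2,w3=L("w2"),L("w3"); top=read_camera("top")
c2=lambda p:np.array(p,float)/4+[220,85]-.4
c3=lambda p:np.array(p,float)/2.7+[170,50]-.3
a1=lambda p:np.array(p,float)/2.1+[150,80]-.3
def fit(obs,x0):
    def P(x,m): m=np.array(m,float);c,s=np.cos(x[2]),np.sin(x[2]);return np.c_[x[0]+c*m[:,0]-s*m[:,1],x[1]+s*m[:,0]+c*m[:,1],m[:,2]]
    f=lambda x:np.concatenate([(w*(topix(d,P(x,m))-uv)).ravel() for d,m,uv,w in obs])
    r=least_squares(f,x0,loss="soft_l1"); return r.x.round(4),np.abs(r.fun).max().round(2),[f"{x:.1f}" for x in r.fun]
plate=[(110,90,12),(110,-125,12),(-110,-125,12)]
nest=[(101.5,-5,24),(101.5,-115,24),(-101.5,-115,24),(-101.5,-5,24)]
o1=(w2,plate+nest,c2([(138,45),(660,53),(627,557),(370,70),(637,72),(614,545),(367,540)]),1)
o2=(top,nest+[plate[1],plate[2],(-110,90,12)],a1([(419,202),(488,215),(463,342),(392,325),(493,212),(465,350),(329,320)]),1)
for o in ([o1],[o2],[o1,o2]): print("fix",fit(o,[548,-40,-.2]))
tr=[(103,59),(103,-59),(-103,-59),(-103,59)]
# tray: own x along long side; long 214
def box(a,b,z): return [(a,b,z),(a,-b,z),(-a,-b,z),(-a,b,z)]
o1=(w3,[(107,59,24),(-107,59,24),(-107,-59,24)],c3([(157,328),(482,405),(437,570)]),1)
o2=(top,[(107,59,24),(-107,59,24),(-107,-59,24),(107,-59,24)],a1([(113,264),(238,322),(205,393),(78,331)]),1)
for o in ([o1],[o2],[o1,o2]): print("tray",fit(o,[445,315,1.16]))
m=[(45,45,45),(45,-45,45),(-45,-45,45),(-45,45,45)]
o1=(w3,m,c3([(295,90),(443,45),(482,200),(342,242)]),1)
o2=(top,m,a1([(192,182),(253,180),(256,241),(195,245)]),1)
for o in ([o1],[o2],[o1,o2]): print("tester",fit(o,[620,224,0]))
print("button",tri([w3,top],[c3((399,176)),a1((222,219))]),toplane(w3,c3((399,176)),60),toplane(top,a1((222,219)),60))
print("flap end",tri([w3,top],[c3((361,36)),a1((220,171))]))
s=cv2.imread("pics/side0.png");i=cv2.resize(s[135:230,270:430],None,fx=4.8,fy=4.8,interpolation=cv2.INTER_CUBIC);cv2.imwrite("pics/s1.png",i)
E
```

```text
fix (array([ 5.516894e+02, -4.670340e+01, -1.899000e-01]), np.float64(1.86), ['-0.5', '-0.0', '0.3', '-0.6', '0.6', '0.5', '-0.6', '-0.7', '1.1', '-0.5', '-0.2', '1.2', '-0.4', '1.9'])
fix (array([ 5.545445e+02, -4.791540e+01, -1.862000e-01]), np.float64(1.53), ['-0.2', '-1.5', '0.1', '-0.5', '-0.3', '0.5', '-0.5', '1.2', '0.7', '-0.2', '0.8', '0.2', '-0.3', '0.0'])
fix (array([ 5.52342e+02, -4.69922e+01, -1.88400e-01]), np.float64(1.83), ['-0.5', '-0.4', '0.3', '-1.2', '0.8', '0.0', '-0.6', '-1.2', '1.2', '-1.1', '-0.0', '0.7', '-0.2', '1.5', '-0.5', '-0.9', '-0.1', '0.2', '-0.7', '1.3', '-0.9', '1.8', '0.5', '0.5', '0.4', '0.9', '-0.6', '0.6'])
tray (array([549.1716, 269.8353,   1.1369]), np.float64(125.72), ['-1.0', '0.3', '-0.4', '2.2', '36.0', '-125.7'])
tray (array([445.4219, 314.3381,   2.12  ]), np.float64(64.53), ['0.2', '63.1', '1.2', '1.4', '-0.7', '-64.5', '-0.4', '-1.7'])
tray (array([508.9583, 309.4201,   1.6095]), np.float64(128.14), ['0.4', '54.4', '-2.2', '0.6', '0.6', '-128.1', '-9.8', '28.5', '-1.3', '0.3', '15.0', '-70.4', '8.4', '-40.4'])
tester (array([6.204430e+02, 2.252936e+02, 1.080000e-01]), np.float64(1.95), ['-1.5', '-0.2', '0.8', '-1.7', '1.9', '0.4', '-1.0', '1.5'])
tester (array([6.189016e+02, 2.230291e+02, 9.590000e-02]), np.float64(1.34), ['0.5', '1.3', '-0.2', '0.5', '-0.4', '-0.8', '0.1', '-0.8'])
tester (array([6.200846e+02, 2.243735e+02, 1.038000e-01]), np.float64(2.48), ['-0.8', '-0.2', '1.6', '-1.5', '2.5', '0.7', '-0.5', '1.5', '0.0', '1.1', '-0.8', '0.1', '-0.7', '-1.3', '-0.2', '-1.1'])
button [603.76947127 222.96068055  63.61290161] [[603.13218893 223.62312843  60.        ]] [[605.19579927 222.90912027  60.        ]]
flap end [678.56112552 230.54199341  57.75327768]
```

View pics/s1.png

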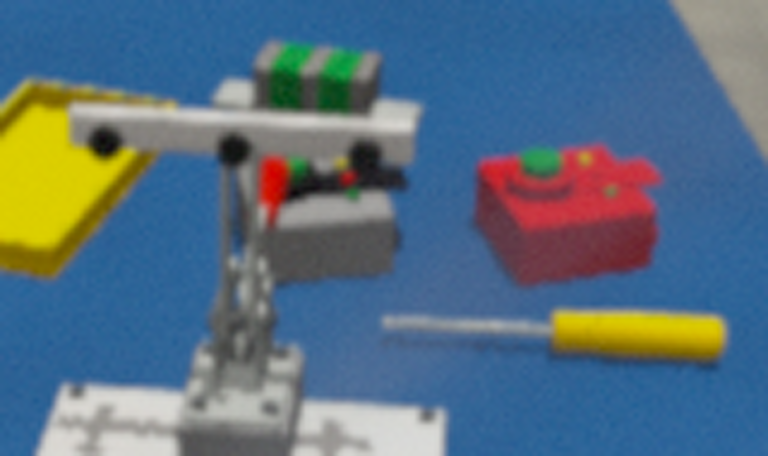

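Side view: the black strip on the tester is low and flat, and the clamp is open. Next I'll refit the tray, check plunger clearance, and take close looks at the nest and the first module.

```bash
cat >> h.py <<'E'
from scipy.optimize import least_squares
def P2(x,m):
    m=np.atleast_2d(np.array(m,float));c,s=np.cos(x[2]),np.sin(x[2]);return np.c_[x[0]+c*m[:,0]-s*m[:,1],x[1]+s*m[:,0]+c*m[:,1],m[:,2]]
def fit(obs,x0):
    f=lambda x:np.concatenate([(topix(d,P2(x,m))-uv).ravel() for d,m,uv in obs])
    r=least_squares(f,x0,loss="soft_l1"); return r.x,np.abs(r.fun).max().round(2)
L=lambda n:np.load(f"pics/{n}.npy",allow_pickle=True).item()
def shot(n,cam="wrist"):
    d=read_camera(cam); cv2.imwrite(f"pics/{n}.png",d["img"]); np.save(f"pics/{n}.npy",{k:v for k,v in d.items() if k!="img"},allow_pickle=True); return d
FIX=[552.0,-46.8,-0.1885]
E
python3 - <<'E'
from h import *
w2,w3=L("w2"),L("w3"); top=read_camera("top")
c2=lambda p:np.array(p,float)/4+[220,85]-.4
c3=lambda p:np.array(p,float)/2.7+[170,50]-.3
a1=lambda p:np.array(p,float)/2.1+[150,80]-.3
o1=(w3,[(107,-59,24),(-107,-59,24),(-107,59,24)],c3([(157,328),(482,405),(437,570)]))
o2=(top,[(107,-59,24),(-107,-59,24),(-107,59,24),(107,59,24)],a1([(113,264),(238,322),(205,393),(78,331)]))
for o in ([o1],[o2],[o1,o2]): print("tray",fit(o,[445,315,1.16]))
for z in(185,190,195):
    p=toplane(w2,[c2((214,158)),c2((222,400))],z); c,s=np.cos(FIX[2]),np.sin(FIX[2]); q=p[:,:2]-FIX[:2]
    print("plunger tip",z,np.c_[c*q[:,0]+s*q[:,1],-s*q[:,0]+c*q[:,1]].round(1))
c=P2(FIX,(0,-50,0))[0]
movep([c[0],c[1],240],down(FIX[2]-np.pi/2)); shot("n1")
movep([358,-299,200],down(-1.57)); d=shot("m2")
print([(np.round(x["uv"],1),x["p"]) for x in pinpoint("module_A",d)],get_state()["t"])
a=cv2.imread("pics/n1.png")[0:270,170:470];b=d["img"][50:260,220:460]
cv2.imwrite("pics/e1.png",cv2.resize(a,None,fx=2.2,fy=2.2,interpolation=cv2.INTER_CUBIC)); cv2.imwrite("pics/e2.png",cv2.resize(b,None,fx=2.5,fy=2.5,interpolation=cv2.INTER_CUBIC))
E
```

```text
tray (array([443.5070741 , 317.48503766,   1.14836903]), np.float64(0.6))
tray (array([443.991614  , 315.14704127,   1.16479207]), np.float64(0.96))
tray (array([443.64498234, 316.89185028,   1.15273204]), np.float64(1.25))
plunger tip 185 [[65.9 33.8]
 [-2.1 33.5]]
plunger tip 190 [[65.9 33.1]
 [-1.1 32.8]]
plunger tip 195 [[65.9 32.4]
 [-0.  32.1]]
[(array([399.9,  62.9]), 0.9)] 8.6417
```

View pics/e1.png

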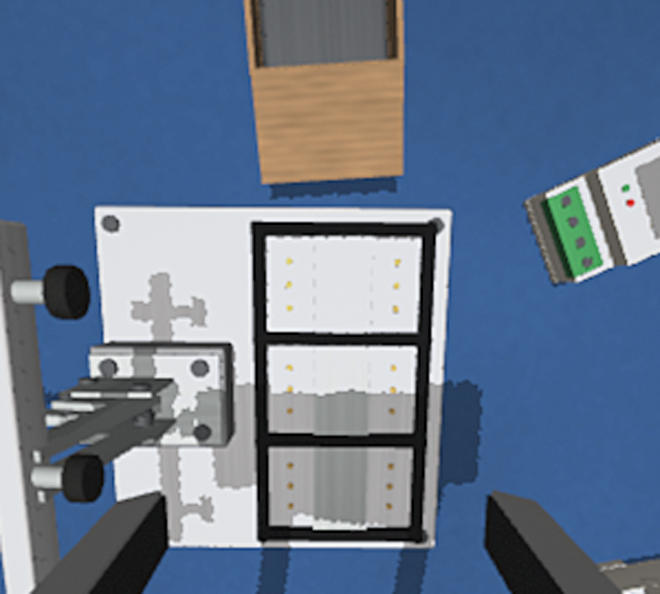

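View pics/e2.png

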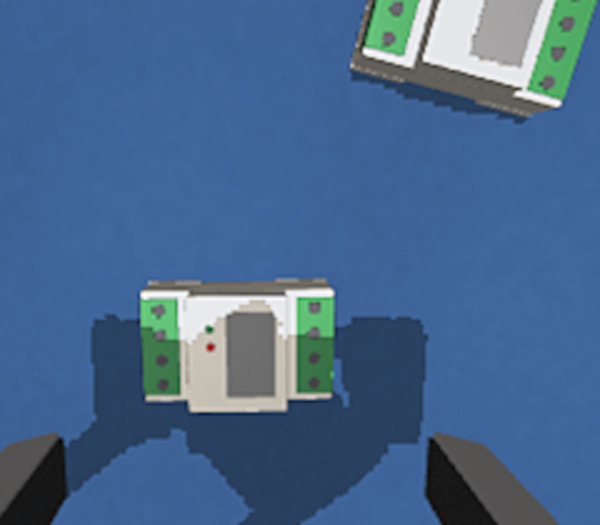

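e1 shows the nest's outer corners at crop (252,222), (437,223), (427,541) and (258,540). e2 shows module 1's shoulder corners near (141,290), (333,289), (333,398) and (143,401). I'll write an automatic silhouette fit for the modules and check it against these clicks.

```bash
cat >> h.py <<'E'
from scipy.optimize import minimize
BOX=lambda a,b,z0,z1:[(i*a,j*b,z) for i in(-1,1) for j in(-1,1) for z in(z0,z1)]
V1,V2=BOX(26.5,45,0,41.5),BOX(26.5,22.5,41.5,60)
def modfit(d,x0,z0=0):
    """silhouette fit (x,y,yaw) of a module on blue, near x0"""
    hsv=cv2.cvtColor(d["img"],cv2.COLOR_BGR2HSV)
    m=(~((hsv[...,0]>95)&(hsv[...,0]<125)&(hsv[...,1]>90))).astype(np.uint8)
    m=cv2.morphologyEx(m,cv2.MORPH_OPEN,np.ones((3,3)))
    _,lab,st,ce=cv2.connectedComponentsWithStats(m)
    u=topix(d,[x0[0],x0[1],z0+30])[0]
    ok=[i for i in range(1,len(st)) if 300<st[i,4]<40000]
    i=min(ok,key=lambda i:np.hypot(*(ce[i]-u)))
    S=2; M=cv2.resize((lab==i).astype(np.uint8),None,fx=S,fy=S,interpolation=cv2.INTER_NEAREST)
    def cost(x):
        im=np.zeros_like(M)
        for V in(V1,V2):
            p=topix(d,P2(x,np.array(V)+[0,0,z0]))
            h=cv2.convexHull(np.round(((p+.5)*S-.5)*16).astype(np.int32)); cv2.fillConvexPoly(im,h,1,shift=4)
        return 1-(im&M).sum()/max(1,(im|M).sum())
    g=toplane(d,ce[i],z0+30)[0]
    best=min((minimize(cost,[g[0],g[1],a],method="Nelder-Mead",options=dict(initial_simplex=[[g[0],g[1],a],[g[0]+8,g[1],a],[g[0],g[1]+8,a],[g[0],g[1],a+.25]],xatol=.05,fatol=1e-5)) for a in x0[2]+np.array([-.35,0,.35])),key=lambda r:r.fun)
    return best.x,1-best.fun
E
python3 - <<'E'
from h import *
n1=L("n1");m2=L("m2")
e1=lambda p:np.array(p,float)/2.2+[170,0]-.3
e2=lambda p:np.array(p,float)/2.5+[220,50]-.3
nest=[(101.5,-5,24),(101.5,-115,24),(-101.5,-115,24),(-101.5,-5,24)]
plate=[(110,90,12),(110,-125,12),(-110,-125,12)]
print("fix",fit([(n1,nest,e1([(252,222),(437,223),(427,541),(258,540)]))],FIX),fit([(n1,nest+plate,e1([(252,222),(437,223),(427,541),(258,540),(95,206),(452,210),(433,548)]))],FIX))
print("clicks",fit([(m2,[(26.5,45,41.5),(26.5,-45,41.5),(-26.5,-45,41.5),(-26.5,45,41.5),(-26.5,22.5,60),(-26.5,-22.5,60)],e2([(141,290),(333,289),(333,398),(143,401),(189,411),(286,411)]))],[358,-299,0]))
m2["img"]=cv2.imread("pics/m2.png"); print("auto",modfit(m2,[358,-299,0]))
w1=L("w1"); w1["img"]=cv2.imread("pics/w1.png")
for x in ([358,-299,0],[497,-392,-.15],[621,-298,.2]): print(modfit(w1,x))
E
```

```text
fix (array([ 5.51657416e+02, -4.72674312e+01, -1.87656775e-01]), np.float64(1.8)) (array([ 5.51771519e+02, -4.69206137e+01, -1.93018440e-01]), np.float64(1.78))
clicks (array([ 3.56927210e+02, -2.95605030e+02,  1.01382514e-02]), np.float64(0.62))
auto (array([ 3.56705574e+02, -2.95807589e+02,  1.62729585e-02]), np.float64(0.9776991597700423))
(array([ 3.56455895e+02, -2.95666288e+02,  1.65303515e-02]), np.float64(0.9640051588697386))
(array([ 4.99553007e+02, -3.99269726e+02, -2.39134343e-01]), np.float64(0.977293473299863))
(array([ 6.17557961e+02, -2.85537309e+02,  2.35351540e-01]), np.float64(0.9796641036017807))
```

```bash
cat >> h.py <<'E'
FIX=[551.7,-47.0,-0.190]; TRAY=[443.6,316.9,1.1527]
TZ=44.
def pick(m,z0=0):
    o=down(m[2]-np.pi/2)
    command_gripper(75 if z0==0 else 62)
    movep([m[0],m[1],z0+130],o); movel([m[0],m[1],z0+TZ],vel=120,stop_force=20)
    command_gripper(40,grasp_force=25); s=get_state(); print("grip",s["finger_gap"],s["grasp_force"],s["tcp_pos"].round(1))
    movel([m[0],m[1],z0+150],vel=200); print("held",get_state()["finger_gap"])
def place(xy,yaw,z0,vel=50):
    o=down(yaw-np.pi/2)
    movep([xy[0],xy[1],z0+150],o); movel([xy[0],xy[1],z0+TZ+14],vel=200,stop_force=12)
    hit=movel([xy[0],xy[1],z0+TZ+.5],vel=vel,stop_force=12); s=get_state(); print("place",hit,s["tcp_pos"].round(1),s["force"].round(1),"t",s["t"])
    return hit
def release(op=62):
    command_gripper(op); p=get_state()["tcp_pos"]; movel([p[0],p[1],p[2]+100],vel=200)
def pocket(i): return P2(FIX,((-65,0,65)[i],-60.3,0))[0,:2]
E
python3 - <<'E'
from h import *
d=read_camera("wrist"); m,q=modfit(d,[357,-296,0.01]); print(m,q)
pick(m); 
if not place(pocket(0),FIX[2],12): release()
print(get_state()["tcp_pos"])
E
```

```text
[ 3.56680379e+02 -2.95668308e+02  1.94412191e-02] 0.9786278849193804
grip 44.59054264864216 25.000028908252716 [ 356.7 -295.5   44.2]
held 44.6566112346959
place True [479.3 -94.8  63.7] [0.2 0.9 2. ] t 13.5167
[479.33327991 -94.77236192  63.70969183]
```

```bash
python3 - <<'E'
from h import *
s=get_state(); print(s["tcp_pos"],s["tool_rot"],down(FIX[2]-np.pi/2),s["force"],s["ft_torque"],s["finger_gap"],pocket(0),s["qd"].round(3))
d=shot("s2","side"); w=shot("p1")
cv2.imwrite("pics/f1.png",np.vstack([cv2.resize(d["img"][140:300,250:450],None,fx=3.5,fy=3.5,interpolation=cv2.INTER_CUBIC)[:, :700]]))
E
```

```text
[479.33327991 -94.77236192  63.70969183] [ 3.1267775  -0.29903858  0.00948843] [ 3.12742688 -0.29800258  0.        ] [0.16409485 0.86995314 2.03589063] [ 0.18557147 -0.03021666  0.10581124] 44.78040481456751 [476.48153335 -93.9390272 ] [ 0.002 -0.004  0.004 -0.    -0.001 -0.   ]
```

View pics/f1.png

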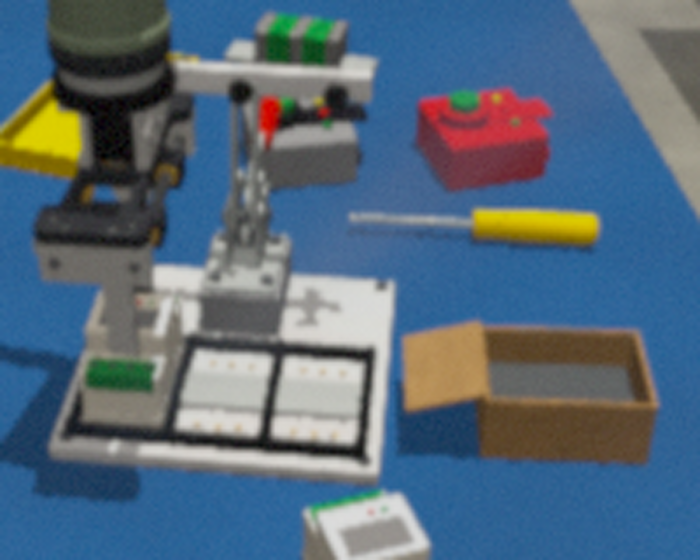

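```bash
python3 - <<'E'
from h import *
p=get_state()["tcp_pos"]
hit=movel([p[0],p[1],56.3],vel=25,stop_force=10); s=get_state(); print(hit,s["tcp_pos"],s["force"],s["ft_torque"],s["finger_gap"])
E
```

```text
True [479.78134672 -94.95673868  63.54412447] [-0.54955331  0.28673913  5.14380979] [0.10848857 0.30262387 0.00543262] 44.79352693270178
```

```bash
python3 - <<'E'
from h import *
a=cv2.imread("pics/p1.png")
cv2.imwrite("pics/f2.png",cv2.resize(a[80:320,170:470],None,fx=2.4,fy=2.4,interpolation=cv2.INTER_CUBIC))
E
```

```text
(no output)
```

View pics/f2.png

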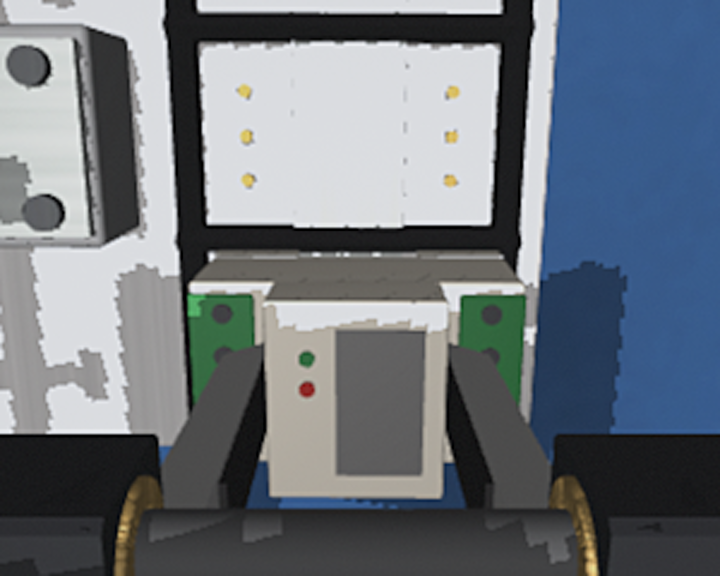

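```bash
python3 - <<'E'
from h import *
p1=L("p1"); e=lambda p:np.array(p,float)/2.4+[170,80]-.3
fx=[(-28.5,-13,12),(-28.5,-107,12),(28.5,-13,12),(28.5,-107,12),(-36.5,-5,22),(-36.5,-115,22)]
uv=[(206,226),(494,228),(200,42),(501,44),(180,250),(519,250)]
f,r=fit([(p1,fx,e(uv))],FIX); print("fix",f,r)
z=63.7-44
m,r=fit([(p1,[(26.5,22.5,z+60),(26.5,-22.5,z+60),(-26.5,22.5,z+60),(-26.5,-22.5,z+60)],e([(266,301),(447,300),(270,497),(443,498)]))],[479,-95,-.19]); print("mod",m,r)
for F in(f,FIX):
    q=np.array(m[:2])-F[:2];c,s=np.cos(F[2]),np.sin(F[2]); print("mod in fixture",c*q[0]+s*q[1],-s*q[0]+c*q[1],m[2]-F[2])
F=FIX;q=np.array([479.33,-94.77])-f[:2];c,s=np.cos(f[2]),np.sin(f[2]); print("tcp in f",c*q[0]+s*q[1],-s*q[0]+c*q[1])
E
```

```text
fix [ 5.52211535e+02 -4.66267091e+01 -1.95980602e-01] 2.02
mod [ 4.78703364e+02 -9.55250903e+01 -1.90087372e-01] 1.33
mod in fixture -62.57911200001793 -62.27646175461913 0.00589323037811304
mod in fixture -62.51861081467967 -61.437908221521845 -8.737156767585352e-05
tcp in f -62.111509098411645 -61.413802116360074
```

```bash
sed -i 's/^FIX=\[551.7.*TRAY/FIX=[552.0,-46.8,-0.192]; TRAY/; s/-60.3,0/-60.0,0/' h.py; python3 - <<'E'
from h import *
p=get_state()["tcp_pos"]; movel([p[0],p[1],80],vel=60)
x,y=pocket(0); o=down(FIX[2]-np.pi/2)
movel([x,y,80],ori=o,vel=60); pause(.2); s=get_state(); print("tgt",x,y,s["tcp_pos"],s["force"])
for z in (72,69,67,65,63,61,59,57.5,56.3):
    h=movel([x,y,z],vel=40,stop_force=14); s=get_state(); print(z,h,s["tcp_pos"].round(1),s["force"].round(1),s["ft_torque"].round(2),round(s["finger_gap"],1))
    if h: break
print(s["t"])
E
```

```text
tgt 476.74505255268065 -93.2940091269962 [476.65182328 -93.25001576  79.83675208] [ 0.47095615  0.14619262 -2.92919506]
72 False [476.2 -93.1  71.4] [-0.3 -0.3 -2.2] [0.06 0.05 0.02] 45.2
69 False [476.6 -93.2  68.8] [ 0.1  0.8 -1. ] [ 0.03 -0.01  0.04] 44.9
67 False [476.7 -93.3  66.9] [-0.   0.2 -2. ] [ 0.1  -0.01 -0.  ] 44.7
65 False [476.6 -93.2  64.8] [-0.5  0.8 -2.2] [ 0.05 -0.07 -0.01] 44.7
63 False [476.6 -93.2  62.8] [-0.1  0.4 -2.9] [ 0.04 -0.01  0.01] 44.7
61 False [477.2 -93.3  61.2] [ 0.2  0.5 -1.1] [ 0.17 -0.14 -0.04] 44.9
59 False [477.  -93.1  59. ] [ 1.3  1.7 -1.7] [ 0.39 -0.26 -0.01] 44.9
57.5 False [476.4 -92.9  57. ] [ 0.5  0.6 -2.2] [ 0.47 -0.3  -0.08] 44.9
56.3 False [476.4 -93.   55.9] [ 1.   1.7 -3.6] [ 0.57 -0.22 -0.08] 45.1
17.075
```

```bash
cat >> h.py <<'E'
def place(xy,yaw,z0):
    o=down(yaw-np.pi/2)
    movep([xy[0],xy[1],z0+150],o); movel([xy[0],xy[1],z0+TZ+16],vel=150); pause(.15)
    for dz in (12,8,6,4,2,.5):
        h=movel([xy[0],xy[1],z0+TZ+dz],vel=40,stop_force=14)
        if h: break
    s=get_state(); print("place",h,xy,s["tcp_pos"].round(1),s["force"].round(1),s["ft_torque"].round(2),"t",s["t"]); return h
E
python3 - <<'E'
from h import *
release()
c=[499.5,-399.3,-.239]
movep([c[0],c[1],200],down(c[2]-np.pi/2)); d=read_camera("wrist"); m,q=modfit(d,c); print(m,q)
if q>.94:
    pick(m)
    if not place(pocket(1),FIX[2],12): release()
E
```

```text
[ 4.99647576e+02 -3.99138195e+02 -2.46699319e-01] 0.9827154308617234
grip 44.377453249375826 24.99984562397003 [ 499.8 -399.1   44.4]
held 45.0331842124773
place False [ 540.55064853 -105.69747321] [ 540.5 -105.7   56.4] [ 0.6 -0.4 -1.6] [ 0.08 -0.   -0.  ] t 25.9417
```

```bash
python3 - <<'E'
from h import *
c=[617.5,-285.5,.235]
p=get_state()["tcp_pos"]; movel([p[0],p[1],210],vel=200)
movep([c[0],c[1],200],down(c[2]-np.pi/2)); d=read_camera("wrist"); m,q=modfit(d,c); print(m,q)
if q>.94:
    pick(m)
    if not place(pocket(2),FIX[2],12): release()
p=P2(FIX,(0,-120,0))[0]; movep([p[0],p[1],230],down(FIX[2]-np.pi/2)); d=shot("k1"); s=shot("k2","side")
cv2.imwrite("pics/f3.png",np.vstack([cv2.resize(d["img"][30:250,200:500],(800,587))]))
E
```

```text
[ 6.17467701e+02 -2.85486376e+02  2.34942667e-01] 0.9817248716985856
grip 44.4256495638438 24.99796986579895 [ 617.6 -285.4   44.3]
held 44.68022106302004
place False [ 604.35624452 -118.1009373 ] [ 604.3 -118.1   56.4] [-0.2  0.1 -2.5] [ 0.02 -0.    0.02] t 34.4167
```

View pics/f3.png

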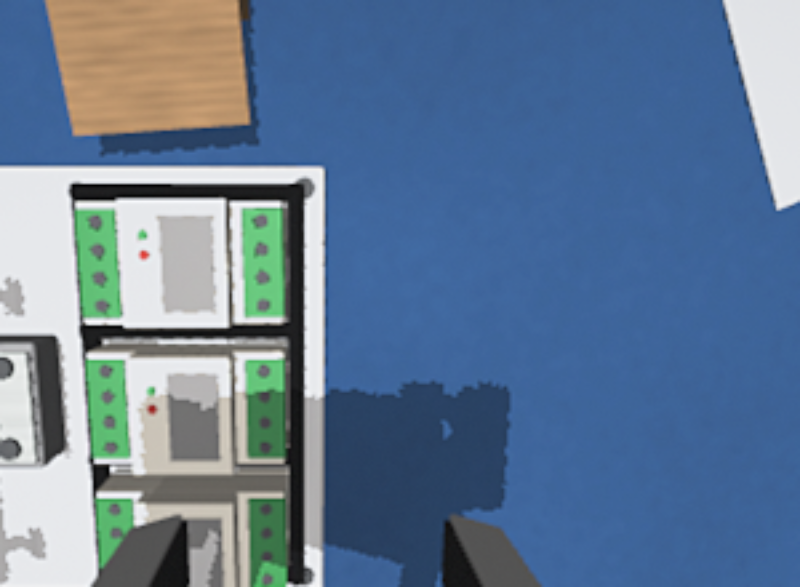

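```bash
cat >> h.py <<'E'
from scipy.interpolate import CubicSpline
_a=[0,.35,.7,1.05,1.4,1.75,2.1,2.45,2.61]
_yz=[(192,100),(188,122),(176,154),(156,185),(127,210),(94,227),(63,235),(40,238),(33,238)]
GRIP=CubicSpline(_a,_yz)
def grip_tcp(a,dy=0,dz=0,gx=0): y,z=GRIP(a); return P2(FIX,(gx,y+dy,z-19+dz))[0]
def swing(a0,a1,n=12):
    for a in np.linspace(a0,a1,n+1)[1:]:
        movel(grip_tcp(a),vel=90); s=get_state()
        print(round(a,2),(s["tcp_pos"]-grip_tcp(a)).round(1),s["force"].round(1),round(s["finger_gap"],1))
E
python3 - <<'E'
from h import *
w2,w3=L("w2"),L("w3"); g=P2(FIX,(0,192,100))
print("pred",topix(w2,g),topix(w3,g),"seen w2 170.8,168.7")
w3["img"]=cv2.imread("pics/w3.png")
p=get_state()["tcp_pos"]; 
o=down(FIX[2]); command_gripper(50)
q=grip_tcp(0); movel([p[0],p[1],320],vel=250)
movep([q[0],q[1],300],o); d=shot("h1"); print([(x["uv"],x["p"]) for x in pinpoint("clamp_grip",d)],topix(d,g)); print(get_state()["t"])
E
```

```text
pred [[172.94385723 169.80831816]] [[378.07934238 113.72623298]] seen w2 170.8,168.7
[([316.5, 177.3], 0.74)] [[318.20959547 178.41679618]]
38.4167
```

Predictions match the seen grip to within about 2 mm. Next I close the clamp.

```bash
python3 - <<'E'
from h import *
q=grip_tcp(0); movel([q[0],q[1],q[2]+40],vel=200); pause(.1); print(movel(q,vel=60,stop_force=15))
command_gripper(10,grasp_force=35); s=get_state(); print(s["finger_gap"],s["grasp_force"],s["force"],s["tcp_pos"],q)
if 14<s["finger_gap"]<22: swing(0,2.61,13)
print(get_state()["t"])
E
```

```text
False
17.077262850057185 34.999988079071045 [0.75190938 0.77087723 0.69794232] [588.93029805 141.66799656  81.16192192] [588.63792469 141.67191429  81.        ]
0.2 [-0.1 -0.3  0.2] [ 1.   0.  -6.3] 17.1
0.4 [ 0.3 -0.5  0.8] [ 1.6 -1.2 -1.3] 17.3
0.6 [ 0.1 -0.4  0.6] [ 0.6 -2.7 -2. ] 16.9
0.8 [ 0.  -0.9  0.9] [ 0.2 -3.  -2.1] 17.0
1.0 [-0.1 -1.3  1.1] [ 0.4 -3.8 -3.5] 16.7
1.2 [ 0.  -0.9  1. ] [ 0.6 -3.1 -2.7] 17.4
1.41 [ 0.1 -0.6  0.9] [ 0.2 -1.1 -1.2] 17.3
1.61 [ 0.  -0.8  0.5] [ 0.7 -1.5 -1.1] 17.2
1.81 [-0.1 -0.9  0.2] [ 0.2 -1.7 -1.4] 17.2
2.01 [-0.1 -0.8  0.2] [ 0.6 -1.  -1.9] 17.1
2.21 [-0.1 -0.1 -0.1] [ 1.   0.6 -3.1] 16.8
2.41 [ 0.1  1.  -0.1] [ 2.3  4.3 -2.8] 16.9
2.61 [-0.3 -1.   0.4] [-1.1  0.   0.1] 10.5
45.5
```

```bash
python3 - <<'E'
from h import *
pause(.3); s=get_state(); print(s["finger_gap"],s["grasp_force"],s["force"])
d=shot("v1","side"); w=shot("v2")
a=cv2.resize(d["img"][100:280,240:440],(444,400),interpolation=cv2.INTER_CUBIC); b=cv2.resize(w["img"],(640,400))[:,150:500]
cv2.imwrite("pics/f4.png",np.hstack([a,b]))
E
```

```text
10.06503971019753 0.0 [-0.25769652 -0.34410865  0.26049037]
```

View pics/f4.png

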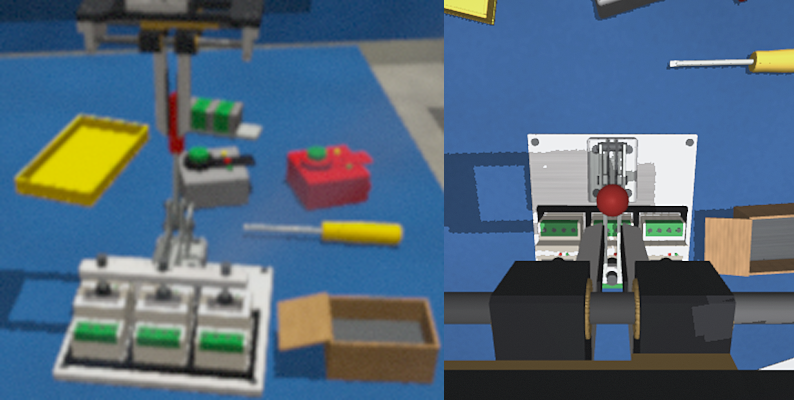

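```bash
python3 - <<'E'
from h import *
w=L("v2"); 
def infix(p): q=np.array(p)[:2]-FIX[:2];c,s=np.cos(FIX[2]),np.sin(FIX[2]); return np.array([c*q[0]+s*q[1],-s*q[0]+c*q[1]]).round(1)
for z in(245,255): print(z,infix(toplane(w,(319.5,200.5),z)[0]))
s=get_state(); print(s["tcp_pos"],infix(s["tcp_pos"]))
E
```

```text
245 [ 1.1 63.4]
255 [ 1.1 66. ]
[558.30763309 -14.42412325 219.14568733] [ 0. 33.]
```

The grip slipped out just short of dead centre: the handle's tip is at fixture y≈65 instead of about 33. I'll push it over centre from behind with shut fingers.

```bash
cat >> h.py <<'E'
def infix(p): q=np.array(p)[:2]-FIX[:2];c,s=np.cos(FIX[2]),np.sin(FIX[2]); return np.array([c*q[0]+s*q[1],-s*q[0]+c*q[1]]).round(1)
F=lambda x,y,z:P2(FIX,(x,y,z))[0]
E
python3 - <<'E'
from h import *
command_gripper(45); movel(F(0,33,300),vel=150); movel(F(0,115,300),vel=200); command_gripper(0)
movel(F(0,115,222),vel=150); pause(.2)
for y in (95,85,77,70,65,60,56,53,50,48,46,44):
    h=movel(F(0,y,222),vel=50,stop_force=22); s=get_state(); print(y,h,infix(s["tcp_pos"]),s["force"].round(1))
    if h: break
print(s["t"])
E
```

```text
95 False [ 0.  94.6] [ 0.5  0.3 -0.5]
85 False [ 0.  84.7] [-0.2  0.2 -0.1]
77 False [ 0.2 77.4] [-0.2  2.8  1.5]
70 False [ 0.3 70.2] [0.2 3.2 2.1]
65 False [-0.2 64.2] [ 0.6 -0.1  0.4]
60 False [-0.4 59.2] [-0.1  0.7 -0.3]
56 False [-0.4 56.4] [-0.4  2.4 -1.3]
53 False [-0.5 55.2] [ 1.9  7.7 -1.7]
50 False [-0.5 54.3] [ 2.5 12.2 -1.8]
48 False [-0.6 53.7] [ 3.3 14.9 -1.4]
46 False [-0.6 52.9] [ 2.9 17.4 -3. ]
44 False [-0.6 52.2] [ 4.9 20.9 -2.3]
53.0417
```

```bash
python3 - <<'E'
from h import *
movel(F(0,90,222),vel=100); movel(F(0,90,310),vel=200); pause(.2); d=shot("v3"); s=shot("v4","side")
hsv=cv2.cvtColor(d["img"],cv2.COLOR_BGR2HSV); m=((hsv[...,1]>150)&((hsv[...,0]<6)|(hsv[...,0]>174))).astype(np.uint8); m[:, :250]=0; m[:,400:]=0
ys,xs=np.nonzero(m); print(len(xs), xs.mean(),ys.mean()); print([infix(toplane(d,(xs.mean(),ys.mean()),z)[0]) for z in(238,255)])
g=lambda a:topix(s,P2(FIX,(0,*GRIP(a))))[0].round(1)
print([ (x["uv"],x["p"]) for x in pinpoint("clamp_grip",s)],g(2.61),g(2.45),g(2.1),[ (x["uv"],x["p"]) for x in pinpoint("clamp_grip",d)],topix(d,[P2(FIX,(0,*GRIP(a)))[0] for a in (2.61,2.45,2.1)]).round(1))
cv2.imwrite("pics/f5.png",np.hstack([cv2.resize(s["img"][150:280,250:400],None,fx=2.8,fy=2.8,interpolation=cv2.INTER_CUBIC),d["img"][:364,150:500]]))
E
```

```text
64 333.140625 130.828125
[array([ 11.4, 154.5]), array([ 10.6, 154.9])]
[] [317.6 152.3] [318. 151.] [319.3 147.9] [] [[319.2 265.1]
 [319.2 258.2]
 [319.2 233.6]]
```

View pics/f5.png

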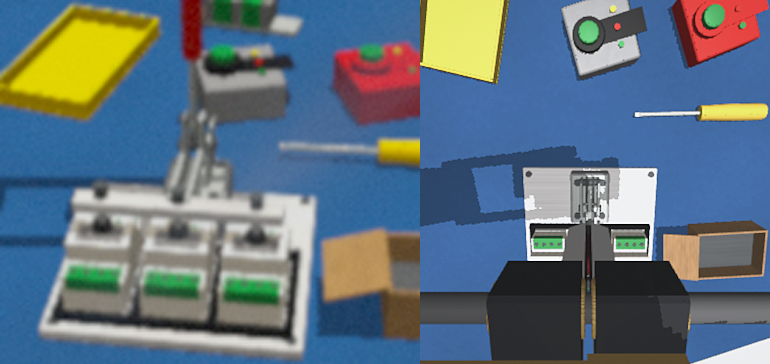

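```bash
python3 - <<'E'
from h import *
movel(F(0,-30,330),vel=200); pause(.2); d=shot("v5")
hsv=cv2.cvtColor(d["img"],cv2.COLOR_BGR2HSV); m=((hsv[...,1]>120)&((hsv[...,0]<8)|(hsv[...,0]>172))).astype(np.uint8)
n,lab,st,ce=cv2.connectedComponentsWithStats(m)
for i in range(1,n):
    if st[i,4]>60: print(st[i],ce[i].round(1),[infix(toplane(d,ce[i],z)[0]) for z in(238,255)])
P=lambda a,k:P2(FIX,(0,*(GRIP(a)+k)))[0]
print(topix(d,[P(2.61,np.array([0,8])),P(2.45,np.array([0,8])),P(2.1,np.array([8,8]))]).round(1))
E
```

```text
[309 118  20  21 309] [318.3 128. ] [array([ 0.2, 37.9]), array([ 0.2, 38.1])]
[[318.1 133.9]
 [318.1 125.7]
 [318.2  88.2]]
```

The handle tip sits over centre and stayed there after release, and the force dip followed by a hard stop fits a lock. Next is the button.

```bash
python3 - <<'E'
from h import *
o=down(FIX[2]); b=[603.2,223.0]
movep([*b,150],o); movel([*b,72],vel=120); pause(.3)
f0=get_state()["force"][2]
for z in np.arange(70,46,-1.):
    h=movel([*b,z],vel=25); s=get_state(); f=s["force"][2]-f0; print(round(z),s["tcp_pos"][2].round(2),round(f,1),end=" | ")
    if f>11: break
pause(.3); print(get_state()["force"],get_state()["tcp_pos"]); 
d=shot("b2","top")
movel([*b,150],vel=100)
s=read_camera("side"); cv2.imwrite("pics/b3.png",s["img"]); print(get_state()["t"])
E
```

```text
70 69.77 0.6 | 69 68.86 1.0 | 68 67.86 2.0 | 67 67.29 2.2 | 66 66.23 3.5 | 65 65.2 3.6 | 64 64.19 4.9 | 63 63.2 4.1 | 62 62.16 6.3 | 61 61.31 5.5 | 60 61.23 10.9 | 59 61.12 14.5 | [-4.61176051 -1.58510456 12.3755201 ] [603.53904324 223.07111217  61.17045633]
62.5417
```

The button bottomed out after about 6 mm of travel at over 10 N, so that was a full press. Next I open the clamp with a firmer grip.

```bash
cat >> h.py <<'E'
def swing(a0,a1,n,vel=90):
    for a in np.linspace(a0,a1,n+1)[1:]:
        movel(grip_tcp(a,dy=1.5),vel=vel); s=get_state()
        print(round(a,2),(s["tcp_pos"]-grip_tcp(a,1.5)).round(1),s["force"].round(1),round(s["finger_gap"],1))
        if s["finger_gap"]<14: print("slip"); return False
    return True
E
python3 - <<'E'
from h import *
command_gripper(50); o=down(FIX[2])
q=grip_tcp(2.61,dy=2)
p=get_state()["tcp_pos"]; movel([p[0],p[1],300],vel=250); movel([q[0],q[1],300],ori=o,vel=250); movel(q,vel=120)
command_gripper(8,grasp_force=60); s=get_state(); print(s["finger_gap"],s["force"],s["tcp_pos"]-q)
if s["finger_gap"]>15: swing(2.61,2.2,5,40) and swing(2.2,0,11)
print(get_state()["t"])
E
```

```text
17.191900955912757 [-0.05869112  0.48018079  0.90341661] [ 0.12811802 -0.04409246  0.29349651]
2.53 [-0.1 -1.3  0.2] [-1.2 -4.1  1.5] 17.2
2.45 [-0.2 -2.   0.2] [-1.5 -6.7  2.3] 17.2
2.36 [-0.2 -1.7  0.2] [-0.4 -4.9  2.7] 17.2
2.28 [-0.  -0.7  0.1] [-1.5 -3.3  2. ] 16.8
2.2 [0.1 0.1 0.1] [-0.5 -2.8  2. ] 17.2
2.0 [ 0.1 -0.5  0.5] [-1.3 -4.9  2.6] 16.7
1.8 [0.4 0.7 0.7] [-0.8 -2.1  4.3] 16.8
1.6 [0.7 1.4 1.2] [-0.4 -0.8  7.3] 16.3
1.4 [1.1 2.4 1.6] [0.2 1.4 6.7] 15.7
1.2 [1.3 3.4 1.8] [-0.2  3.6  8.5] 15.7
1.0 [1.6 4.4 1.9] [-0.2  6.8  7.5] 15.4
0.8 [1.9 5.7 2.2] [1.1 8.4 7.6] 15.1
0.6 [2.2 6.7 2.2] [ 1.9 11.   8.2] 15.8
0.4 [2.  6.9 1.7] [ 1.7 13.6  6.4] 15.7
0.2 [1.7 6.9 1.1] [ 2.7 11.6  4.2] 15.9
0.0 [1.2 7.4 0.9] [ 1.3 14.3  1.9] 15.8
72.0333
```

```bash
python3 - <<'E'
from h import *
movel(grip_tcp(0,dy=5,dz=-4),vel=40); s=get_state(); print(infix(s["tcp_pos"]),s["tcp_pos"][2],s["force"].round(1))
command_gripper(50); q=s["tcp_pos"]; movel([q[0],q[1],310],vel=200); pause(.2)
d=shot("o1"); s=read_camera("side"); cv2.imwrite("pics/o2.png",s["img"])
g=P2(FIX,(0,192,100)); h1=L("h1"); h1["img"]=cv2.imread("pics/h1.png")
print([(x["uv"],x["p"]) for x in pinpoint("clamp_grip",d)],topix(d,g),d["position"]-h1["position"])
cv2.imwrite("pics/f6.png",np.hstack([d["img"][:300,150:500],cv2.resize(s["img"][150:280,230:410],None,fx=2.3,fy=2.3077,interpolation=cv2.INTER_CUBIC)]))
E
```

```text
[  0.3 202.2] 77.5746086882808 [3.8 8.6 3.1]
[([316.4, 181.2], 0.8), ([318.8, 274.1], 0.46)] [[318.33133481 185.12159265]] [ 2.0700913  10.6159988   9.70709561]
```

View pics/f6.png

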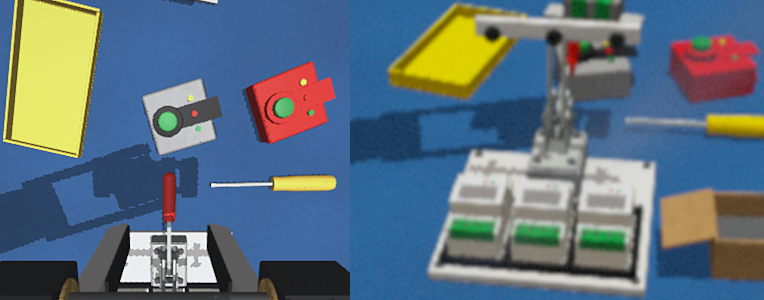

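```bash
cat >> h.py <<'E'
def unload(i,slot):
    xy=pocket(i); movep([*xy,310],down(FIX[2]-np.pi/2)); 
    if i>=0: pick([*xy,FIX[2]],12)
    movel([*xy,310],vel=250)
    t=P2(TRAY,(slot,0,0))[0,:2]; movep([*t,310],down(TRAY[2]-np.pi/2))
    h=place(t,TRAY[2],4)
    if not h or get_state()["tcp_pos"][2]<51.5: release(62); p=get_state()["tcp_pos"]; movel([p[0],p[1],310],vel=250); return True
    return False
E
python3 - <<'E'
from h import *
for n in("h1","o1"):
    d=L(n); im=cv2.imread(f"pics/{n}.png"); hsv=cv2.cvtColor(im,cv2.COLOR_BGR2HSV); m=((hsv[...,1]>120)&((hsv[...,0]<8)|(hsv[...,0]>172))).astype(np.uint8)
    c,lab,st,ce=cv2.connectedComponentsWithStats(m); u=topix(d,P2(FIX,(0,192,100)))[0]
    i=min(range(1,c),key=lambda i:np.hypot(*(ce[i]-u)) if st[i,4]>60 else 1e9)
    print(n,infix(toplane(d,(ce[i][0],st[i,1]),105)[0]),infix(toplane(d,(ce[i][0],st[i,1]+st[i,3]),65)[0]))
print(unload(2,66))
E
```

```text
h1 [  0.7 210.3] [  0.7 127.7]
o1 [  0.4 209.3] [  0.4 126. ]
grip 44.657456362525416 24.997895658016205 [ 605.  -118.3   57. ]
held 44.56840486451057
place False [470.39741849 377.21499285] [470.8 377.5  49. ] [0.1 0.4 1.7] [ 0.05  0.11 -0.01] t 84.4917
True
```

The clamp handle is back where it started, within about 1 mm, so it is fully open. I'll unload the remaining two.

```bash
python3 - <<'E'
from h import *
if unload(1,0) and unload(0,-66):
    t=TRAY; movep([t[0]-30,t[1]-90,310],down(-1.75)); 
    d=shot("z1"); s=read_camera("top")
    cv2.imwrite("pics/f7.png",np.hstack([d["img"][:300,150:550],cv2.resize(s["img"][130:290,150:380],(431,300))[:, :400]]))
    print(get_state()["t"])
E
```

```text
grip 44.68795957236063 25.00030606985092 [ 541.2 -105.9   56.8]
held 44.84212834381276
place False [443.6 316.9] [444.  317.2  48.9] [0.9 0.3 1.8] [ 0.01  0.1  -0.01] t 96.4917
grip 44.33896196649307 25.000981986522675 [477.4 -93.3  56.8]
held 44.65003237221763
place False [416.80258151 256.58500715] [417.2 256.9  49.1] [-1.   2.   2.9] [0.03 0.34 0.01] t 107.975
111.1833
```

View pics/f7.png

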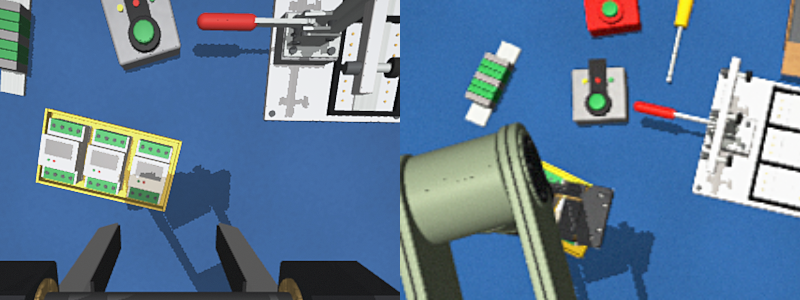

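All three modules stand upright side by side in the tray, around (65–155, 160) in the left half. The clamp is open and the pockets are empty.

```bash
python3 -c "
from h import *
print(hand_in())"
```

```text
the job is handed in; nothing more can be done
None
```

The job is handed in: three modules were loaded, clamped and tested with a full button press, the clamp was swung fully open, and all three now stand upright in the yellow tray; the first try at locking slipped just short of dead centre, so I pushed the handle over, and the lock was inferred from its position and forces rather than read directly.

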